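Stow the bushing and slide the tray cover shut

TASK

Put the short steel bushing (the stubby tube, as tall as it is wide) into the open compartment of the wider of the two slide-top trays. Then slide that tray's flat cover by its grip all the way shut over the compartment and let go.

Things in the scene. Friction and masses are not known exactly. Their poses are not given: they have to be found in the camera images.
- bushing_mid (a point): Centre (half-way up) of the loose steel bushing standing upright in the row nearest the robot: a tube of 34 mm outside diameter, 20 mm bore, 34 mm tall, 0.12 kg. The flat spacer ring (58 mm across, 10 mm thick) and the tall pipe stub (34 mm across, 85 mm tall) in that row are not used. It may end up lying any way in the compartment.
- compartment (a point): Centre of the compartment's floor, 4 mm above the bench, in the wider tray (fixed, grey, 144 mm in x, 300 in y, side rails 55 mm high; the 84 mm wide tray with copper rods is not used). The compartment, the tray's -y half, is 132 (x) by 141 mm (y), rims 46 mm above the bench; the +y half is decked, the open cover parks on it. x: across, y: along the slide, the way the cover opens, z: up.
- cover_grip (a point): Centre of the grip on the wider tray's cover: an upright dark bar at the cover's centre, 60 mm long (x), 14 mm thick along the slide (y), 30 mm tall; this point is half-way up, 66 mm above the bench. Axes as compartment. The cover is a flat steel plate, 136 (x) by 144 mm (y), 4 mm thick, its top 51 mm above the bench. When shut, the grip is straight above compartment.
- tray_cover (a joint): How far the wider tray's cover is open, in m: 0 = shut against its stop, 0.145 = fully open; it starts 0.125 to 0.145 open. It slides along y of compartment (closing towards -y), with about 2.5 N of friction, and stays where it is left.
Mind the look-alikes: they are no part of the job. Of the things that look like the part that bears bushing_mid, take the one that is farthest from the robot's base at the start.

How it is judged (in metres and radians):
On the way:
1. the bushing lies in the open compartment (x of bushing_mid in the frame of compartment between -0.06 and 0.06 m and y of bushing_mid in the frame of compartment between -0.065 and 0.065 m and z of bushing_mid in the frame of compartment between 0 and 0.03 m and value of joint tray_cover above 0.03 m), for 0.2 s.
At the end, for the whole second after the job is handed in: The bushing is inside the wider tray's compartment (its centre within 60 mm across and 65 mm along of the compartment's centre and under 30 mm above its floor) and the cover is shut to within 12 mm of its stop (x of bushing_mid in the frame of compartment between -0.06 and 0.06 m and y of bushing_mid in the frame of compartment between -0.065 and 0.065 m and z of bushing_mid in the frame of compartment between 0 and 0.03 m and value of joint tray_cover below 0.012 m); the robot touches nothing.
It also fails if it takes over 45 s, if anything falls off the work surface, if the arm or the gripper's body presses on something with over 40 N, if the wrist force passes 120 N, or if a joint passes its speed limit or range.

ROBOT

A 6-joint arm with a two-finger parallel gripper is mounted at the origin on the work surface. World frame = base frame: x ahead of the robot, y to its left, z up, the work surface at z = 0. Lengths are in mm, angles in rad, forces in N, time in s.
With the tool pointing down it reaches from about 400 to 925 mm from the base axis. Payload 12.5 kg.
Tool frame: the origin (TCP) lies midway between the tips of the shut fingers; the grasp point (between the pads) lies 19 mm behind it (ctrl.tcp_to_grasp is the distance from the TCP to the grasp point, in mm); z points along the fingers, y is the direction in which the jaws open and shut (so a half turn about z gives the same grasp; the last joint's range is limited). The gripper opens to 95 mm and grips with 3 to 60 N. Pads are 20 mm wide; open, the fingers measure 119 mm over their backs; the gripper's body (75 mm by 180 mm) begins 59 mm behind the grasp point.
Start: joints at [-1.333, 0.491, 1.559, -0, 1.092, -0.106], TCP at [210.69, -588.436, 214.661] pointing down, gripper open.
Joint ranges: [-3.1, 3.1], [-0.84, 2.19], [0.05, 2.79], [-1.13, 4.28], [0.06, 2.93], [-2.69, 2.69]. Speed limits (rad/s): [2.22, 2.22, 2.79, 3.14, 3.14, 3.14].

INTERFACE

Orientations are given as a unit quaternion [w, x, y, z].
In Python, from workcell import ctrl, imaging gives the robot as it stands. The module is installed in compiled form; this text tells all that it offers.
- The arm moves only by the shell command python3 -m pendant 'ROWS' [FORCE]. ROWS is JSON, a list of rows, each a list of 7 numbers: the opening, from 0 (shut) to 1 (fully open), then the shift along the world's x, y, z in units of 25 mm (1.0 is 25 mm), then the turn, a rotation vector about the world's x, y, z in units of 8 degrees (1.0 is 8 degrees). In form: [[claw, dx, dy, dz, ax, ay, az], ...]. A call has exactly 10 rows; each row shifts and turns the commanded pose from where the row before left it; what a row does not reach is not made up. A row lasts 1/8 s, in which the tool goes at most 62.5 mm and 10.7 degrees, less where a joint would pass 70% of its speed; a pose out of reach is approached as far as the arm can. A call is refused whole if a number of a shift passes 1 or a number of a turn 1, either way. A call with a gripper value outside its range is refused whole. The fingers move at their own pace and stop on an object; FORCE is the grip in N (left out, the last holds). Time passes only in rows, so rows that do not move let the fingers close, or fill a call up. It gives the time, the measured TCP pose, the force and the opening at its end, in the units of the state.
- ctrl.observe(): the state, without advancing time (a new reading comes with each control period).
- imaging.snapshot(name): name is "scene" or "top" or "wrist"; returns a dict with "color" (384x512x3 uint8, red, green, blue), "range_z" (384x512 float32, mm along the optical axis (not along the pixel's ray), 0 where there is no reading), "fx", "fy", "cx", "cy" (pixels), "rvec" (rotation vector, rad) and "tvec" (3), from world to camera coordinates, as OpenCV has them; the wrist camera has in their place "mount" (4x4, takes a point from camera to tool coordinates, whose origin is the TCP and whose axes are the flange's). Camera axes: x right, y down, z forward; pixel columns grow to the right and rows downward; lengths in mm; the calibration is good to about 2 mm. A picture is of the moment at which its call begins: read the wrist's pose just before it.
- ctrl.close_job(): hands the job in, once; it reports no verdict.
The state is a dict: "time_s": time; "q": joint angles; "qvel": joint speeds; "joint_efforts": joint torques, N m; "tool_pos": TCP position; "tcp_rot": TCP orientation; "force": force on the tool from outside, world axes, zero at the start; "moment": the same for the moment, N m; "gripper_width": opening from 0.0 (shut) to 1.0 (fully open).
Only numpy, scipy, OpenCV 4.12 (cv2) and the standard library are available. Lean on these libraries where they do the work, as an engineer would, in place of code of your own. Each camera call takes 0.05 s, during which the arm holds its last target.

## Working session

There is one attempt and no reset: what is moved stays moved. The work goes in short steps, Python scripts to look and compute and a shell command to move; the robot and the scene stay as the last step left them, time stands still between calls to the robot, and variables do not carry over. Pictures are saved under pics/ and viewed, and the job is handed in when it is done.

```bash
mkdir -p pics; cat > h.py <<'E'
import numpy as np,cv2
from workcell import ctrl,imaging
from scipy.spatial.transform import Rotation as R
def snap(n,out=None):
    st=ctrl.observe(); s=imaging.snapshot(n)
    if n=='wrist':
        q=st['tcp_rot'];T=np.eye(4);T[:3,:3]=R.from_quat([q[1],q[2],q[3],q[0]]).as_matrix();T[:3,3]=st['tool_pos']
        M=T@np.array(s['mount'])
    else:
        M=np.eye(4);r=R.from_rotvec(np.ravel(s['rvec'])).as_matrix();M[:3,:3]=r.T;M[:3,3]=-r.T@np.ravel(s['tvec'])
    s['M']=M
    z=s['range_z'].astype(float);v,u=np.mgrid[:z.shape[0],:z.shape[1]]
    P=np.stack([(u-s['cx'])/s['fx']*z,(v-s['cy'])/s['fy']*z,z],-1)@M[:3,:3].T+M[:3,3]
    P[z==0]=np.nan; s['P']=P
    if out: cv2.imwrite(out,s['color'][:,:,::-1]); np.savez(''+n+'.npz',P=P,c=s['color'])
    return s
E
python3 - <<'E'
from h import *
for n in ['scene','top']: snap(n,f'pics/{n}1.png')
print(ctrl.observe())
E
```

```text
{'time_s': 0.1, 'q': array([-1.33262446e+00,  4.91482348e-01,  1.55939274e+00, -1.41996989e-05,
        1.09172821e+00, -1.05582775e-01]), 'qvel': array([-0.00050871, -0.00394138, -0.00076096,  0.00075253,  0.0019818 ,
       -0.00181024]), 'joint_efforts': array([ 5.34384526e-03, -6.13621545e+01, -2.58604199e+01,  6.94777770e-02,
        4.69814998e-02, -4.01654722e-05]), 'tool_pos': array([ 210.61514031, -588.20476425,  214.12925455]), 'tcp_rot': array([-5.03796012e-04,  9.85264734e-01,  1.71035517e-01, -3.97607396e-05]), 'force': array([ 0.3355405 ,  0.04308683, -0.32837805]), 'moment': array([-0.00812858,  0.01129731,  0.04157649]), 'gripper_width': 1.00277124087952}
```

View pics/scene1.png

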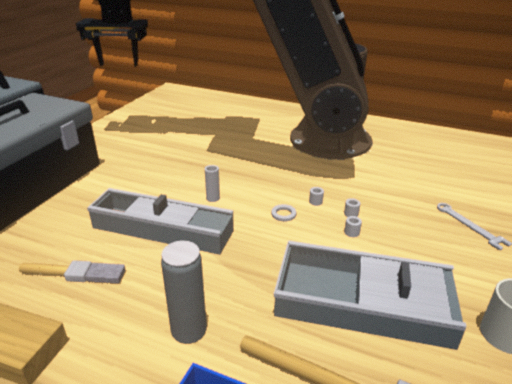

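View pics/top1.png

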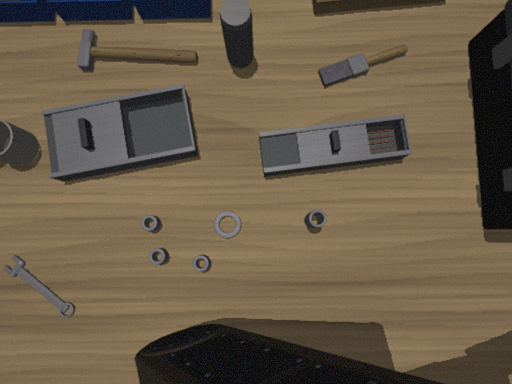

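The top view shows three short-tube candidates at (150,223), (158,257) and (201,264). The ring is at (227,224), the pipe stub at (317,219), and the wide tray on the left has its grip at (85,133). I'll measure them next.

```bash
python3 - <<'E'
from h import *
d=np.load('top.npz');P=d['P'];c=d['c']
for u,v in [(150,223),(158,257),(201,264),(227,224),(317,219)]:
    w=P[v-18:v+19,u-18:u+19].reshape(-1,3)
    t=w[(w[:,2]>6)]; zm=np.nanpercentile(t[:,2],90); k=t[t[:,2]>zm-4]
    (cx,cy),r=cv2.minEnclosingCircle(k[:,:2].astype(np.float32))
    print((u,v),'top',zm,'c',cx,cy,'r',r,'mean',k.mean(0),'dist',np.hypot(cx,cy))
# tray
def rect(m,name):
    pts=P[m][:,:2].astype(np.float32); print(name,len(pts),cv2.minAreaRect(pts),np.median(P[m],0))
R0=np.zeros(P.shape[:2],bool);R0[80:185,38:205]=1
z=P[:,:,2]
rect(R0&(z>30)&(z<60),'all')
lab=lambda m:cv2.connectedComponentsWithStats(m.astype(np.uint8))
g=R0&(z>70)&(z<90); rect(g,'grip')
f=R0&(z>-1)&(z<12); f2=np.zeros_like(f);f2[95:165,125:192]=f[95:165,125:192]
n,l,s,ce=lab(f2);i=1+np.argmax(s[1:,4]);rect(l==i,'floor')
im=cv2.resize(c[70:290,30:340,::-1],None,fx=2.5,fy=2.5,interpolation=cv2.INTER_CUBIC);cv2.imwrite('pics/crop1.png',im)
E
```

```text
(150, 223) top 35.305809618678204 c 432.2899169921875 162.82839965820312 r 16.788469314575195 mean [432.18610079 162.5738099   33.95475733] dist 461.93902202386397
(158, 257) top 34.898526013044304 c 363.5702819824219 146.01698303222656 r 16.86995506286621 mean [363.15628171 145.41097564  33.59575702] dist 391.79625990380674
(201, 264) top 35.06155848629969 c 348.22772216796875 56.55604553222656 r 16.782180786132812 mean [348.0681285   56.15676171  33.69553014] dist 352.79049416407935
(227, 224) top 11.692197071976626 c 427.5434875488281 3.072012424468994 r 28.768220901489258 mean [427.50691455   3.40675659  10.05763688] dist 427.5545240150676
(317, 219) top 85.7353766750041 c 433.390869140625 -176.66986083984375 r 16.809526443481445 mean [ 433.71224379 -176.80336329   84.82071403] dist 468.01697104232886
all 6375 ((623.4466552734375, 226.3349609375), (146.44918823242188, 303.61572265625), 10.11758804321289) [609.58441194 269.7405564   51.25228529]
grip 266 ((612.2623291015625, 284.54998779296875), (59.99028396606445, 14.64160442352295), 9.021427154541016) [610.85967483 282.73544108  80.45051678]
floor 3181 ((644.4271850585938, 159.22348022460938), (116.43408203125, 136.43545532226562), 10.089421272277832) [643.86247823 159.51470278   4.21509811]
```

View pics/crop1.png

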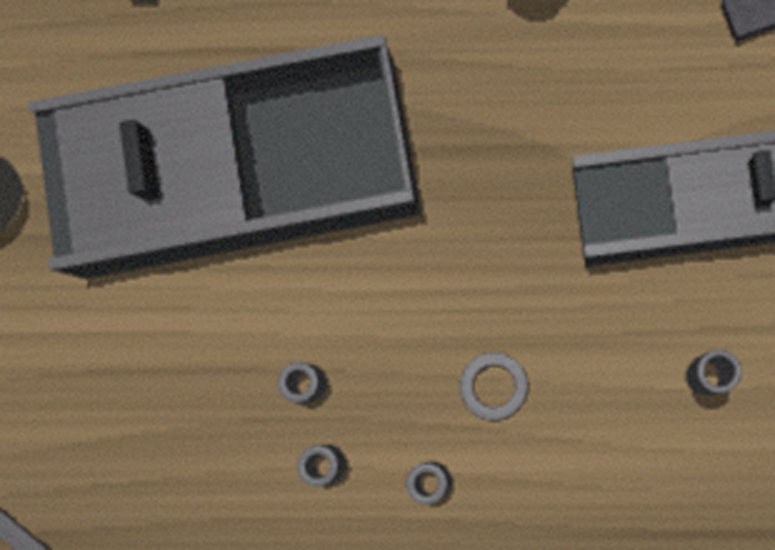

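The candidates are 462, 392 and 353 mm from the base. The farthest is the tube at (150,223), at world (432,163), 34 mm tall and 34 mm wide, so that is the target. Before moving I'll check the heights of nearby obstacles.

```bash
python3 - <<'E'
from h import *
P=np.load('top.npz')['P']
for n,(u0,u1,v0,v1) in dict(mug=(0,42,110,175),box=(465,512,0,230),bottle=(218,256,0,70)).items():
    w=P[v0:v1,u0:u1].reshape(-1,3);w=w[w[:,2]>15];print(n,w.min(0),w.max(0))
E
python3 -m pendant '[[1,1,1,0,0,0,0],[1,1,1,0,0,0,0],[1,1,1,0,0,0,0],[1,1,1,0,0,0,0],[1,1,1,0,0,0,0],[1,1,1,0,0,0,0],[1,0.5,1,0,0,0,-0.3],[1,0.5,1,0,0,0,-0.3],[1,0.5,1,0,0,0,-0.3],[1,0,1,0,0,0,-0.3]]' 30
```

```text
mug [562.63153424 385.9186032   15.15678781] [667.68396988 495.75296243  93.07942069]
box [ 408.74092042 -573.26884674   15.00037823] [ 828.5995481 -522.5356146  157.9815905]
bottle [773.96138507 -57.54900641  15.0917524 ] [827.77960394   1.43735608 173.22636795]
time_s: 1.35
tool_pos: [398.7, -337.5, 214.4]
tcp_rot: [-0.0, 0.996, 0.088, -0.0]
force: [-0.3, -0.2, 0.2]
gripper_width: 1.0
```

```bash
python3 -m pendant '[[1,0.5,1,0,0,0,0],[1,0.5,1,0,0,0,0],[1,0.5,1,0,0,0,0],[1,0.5,1,0,0,0,0],[1,0,1,0,0,0,0],[1,0,1,0,0,0,0],[1,0,1,0,0,0,0],[1,0,1,0,0,0,0],[1,0,1,0,0,0,0],[1,0,1,0,0,0,0]]'
python3 -m pendant '[[1,0,1,0,0,0,0],[1,0,1,0,0,0,0],[1,0,1,0,0,0,0],[1,0,1,0,0,0,0],[1,0,1,0,0,0,0],[1,0,1,0,0,0,0],[1,-0.3,1,0,0,0,0],[1,-0.3,1,0,0,0,0],[1,0,1,-0.5,0,0,0],[1,0,1,-0.5,0,0,0]]'
python3 - <<'E'
from h import *
s=snap('wrist','pics/w1.png');print(ctrl.observe()['tool_pos'])
E
```

```text
time_s: 2.6
tool_pos: [448.0, -87.6, 214.5]
tcp_rot: [-0.0, 0.996, 0.088, -0.0]
force: [-0.4, -0.1, 0.3]
gripper_width: 1.001
time_s: 3.85
tool_pos: [433.0, 162.4, 189.3]
tcp_rot: [0.0, 0.996, 0.088, 0.0]
force: [0.5, -0.3, 0.4]
gripper_width: 0.999
[432.52135913 164.03704491 187.95640058]
```

View pics/w1.png

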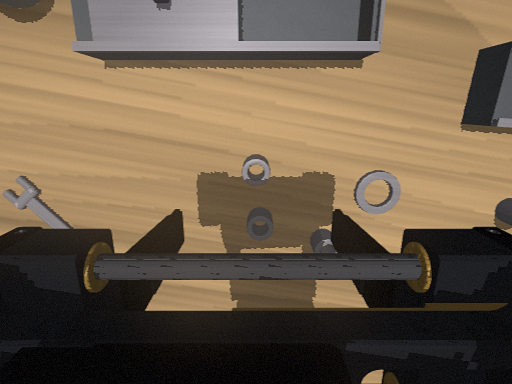

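Wrist view: the tubes are at (256,168), (259,222) and (322,240), and the ring is at (378,191). The target, level with the ring and nearest the tray, should be (256,168). I'll check that with depth.

```bash
python3 - <<'E'
from h import *
P=np.load('wrist.npz')['P']
for u,v in [(256,168),(259,222),(378,191)]:
    w=P[v-22:v+23,u-26:u+27].reshape(-1,3)
    t=w[(w[:,2]>6)&(w[:,2]<60)]; zm=np.nanpercentile(t[:,2],80); k=t[abs(t[:,2]-zm)<4]
    print((u,v),zm,cv2.minEnclosingCircle(k[:,:2].astype(np.float32)))
im=np.load('wrist.npz')['c'][120:270,170:430,::-1]
cv2.imwrite('pics/w1c.png',cv2.resize(im,None,fx=3,fy=3))
E
```

```text
(256, 168) 33.672949904688195 ((433.6927490234375, 164.8914337158203), 16.809938430786133)
(259, 222) 33.50057127624102 ((364.9245910644531, 147.91064453125), 17.08180046081543)
(378, 191) 9.97025014755617 ((429.11004638671875, 5.135178089141846), 29.0546817779541)
```

View pics/w1c.png

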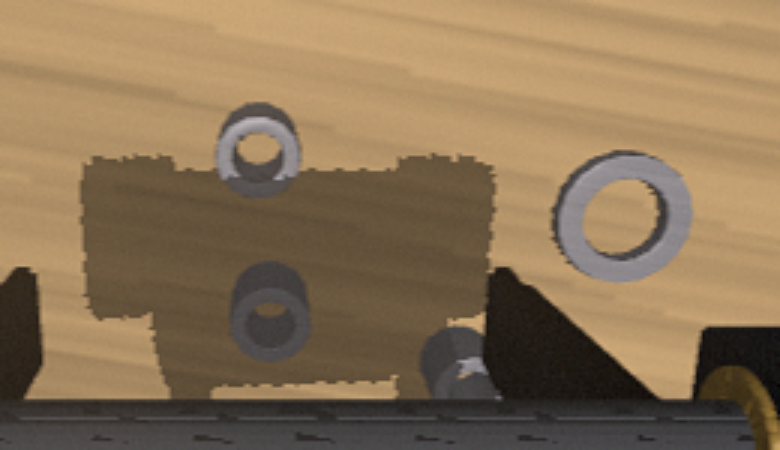

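The target is confirmed at (433,164). I'll descend and grip it.

```bash
python3 -m pendant '[[0.85,0,0.04,-1,0,0,0],[0.85,0,0,-1,0,0,0],[0.85,0,0,-1,0,0,0],[0.85,0,0,-1,0,0,0],[0.85,0,0,-1,0,0,0],[0.85,0,0,-1,0,0,0],[0.85,0,0,-0.8,0,0,0],[0.85,0,0,-0.5,0,0,0],[0.2,0,0,0,0,0,0],[0.2,0,0,0,0,0,0]]' 30
python3 -m pendant '[[0.2,0,0,0,0,0,0],[0.2,0,0,0,0,0,0],[0.2,0,0,0,0,0,0],[0.2,0,0,0,0,0,0],[0.2,0,0,0,0,0,0],[0.2,0,0,0.2,0,0,0],[0.2,0,0,0.6,0,0,0],[0.2,0,0,1,0,0,0],[0.2,0,0,1,0,0,0],[0.2,0,0,1,0,0,0]]' 30
```

```text
time_s: 5.15
tool_pos: [433.5, 162.6, 7.7]
tcp_rot: [-0.0, 0.996, 0.088, 0.0]
force: [0.3, 0.4, 1.0]
gripper_width: 0.696
time_s: 6.4
tool_pos: [432.9, 162.5, 103.0]
tcp_rot: [0.0, 0.996, 0.088, -0.0]
force: [0.7, 0.4, -1.1]
gripper_width: 0.358
```

The bushing is held (0.358 opening ≈ 34 mm). Next I'll carry it over the compartment.

```bash
python3 -m pendant '[[0.2,1,0,0,0,0,0],[0.2,1,0,0,0,0,0],[0.2,1,0,0,0,0,0],[0.2,1,-0.1,0,0,0,0],[0.2,1,-0.1,0,0,0,0],[0.2,1,-0.2,0,0,0,0],[0.2,1,-0.2,0,0,0,0],[0.2,1,-0.1,0,0,0,0],[0.2,0.2,0,0,0,0,0],[0.2,0,0,0,0,0,0]]' 30
python3 - <<'E'
from h import *
print(ctrl.observe()['tool_pos']);s=snap('wrist','pics/w2.png');snap('scene','pics/s2.png')
E
```

```text
time_s: 7.65
tool_pos: [637.5, 145.1, 101.8]
tcp_rot: [0.0, 0.996, 0.088, -0.001]
force: [-1.0, -0.1, -0.6]
gripper_width: 0.35
[637.4664768  145.08837544 101.82655494]
```

View pics/w2.png

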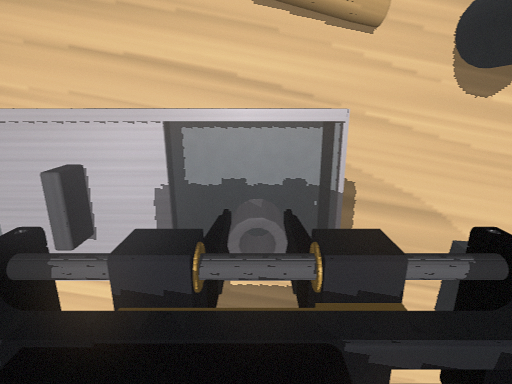

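View pics/s2.png

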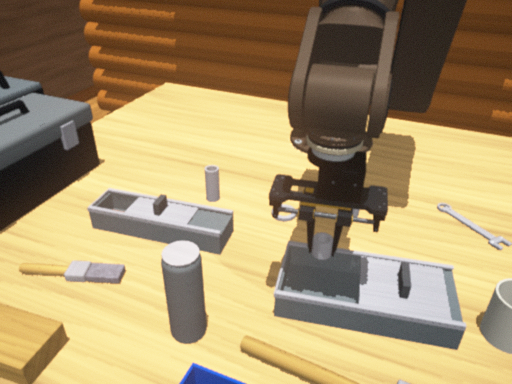

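```bash
python3 - <<'E'
from h import *
P=np.load('wrist.npz')['P']; z=P[:,:,2]
a=np.radians(10.1);ex=np.array([np.cos(a),np.sin(a)]);ey=np.array([-np.sin(a),np.cos(a)])
C=np.array([636.3,154.]);L=np.stack([(P[:,:,:2]-C)@ex,(P[:,:,:2]-C)@ey],-1)
for u in (190,250,300): 
  for v in range(104,132,3): print(u,v,L[v,u].round(),z[v,u].round())
print([(u,L[160,u].round(),z[160,u].round()) for u in range(156,196,4)],[(u,L[160,u].round(),z[160,u].round()) for u in range(314,356,4)])
k=P[(z>78)&(z<86)&(L[:,:,1]>100)];print('grip',k.shape,np.nanmin(k,0),np.nanmax(k,0),cv2.minAreaRect(k[:,:2].astype(np.float32)))
E
```

```text
190 104 [77. 54.] -0.0
190 107 [74. 54.] -1.0
190 110 [72. 41.] 54.0
190 113 [70. 41.] 55.0
190 116 [68. 42.] 54.0
190 119 [65. 42.] 55.0
190 122 [61. 53.] 5.0
190 125 [58. 54.] 3.0
190 128 [55. 54.] 4.0
190 131 [53. 54.] 3.0
250 104 [77. -1.] -1.0
250 107 [74. -1.] -1.0
250 110 [72. -3.] 55.0
250 113 [70. -3.] 54.0
250 116 [68. -3.] 54.0
250 119 [65. -3.] 54.0
250 122 [61. -1.] 4.0
250 125 [58. -1.] 3.0
250 128 [55. -1.] 3.0
250 131 [53. -1.] 4.0
300 104 [ 77. -47.] -0.0
300 107 [ 74. -47.] -1.0
300 110 [ 72. -40.] 54.0
300 113 [ 70. -39.] 55.0
300 116 [ 68. -39.] 55.0
300 119 [ 65. -40.] 55.0
300 122 [ 61. -47.] 3.0
300 125 [ 58. -47.] 5.0
300 128 [ 55. -48.] 3.0
300 131 [ 52. -48.] 3.0
[(156, array([34., 71.]), np.float64(51.0)), (160, array([34., 68.]), np.float64(50.0)), (164, array([34., 65.]), np.float64(50.0)), (168, array([28., 73.]), np.float64(17.0)), (172, array([26., 73.]), np.float64(4.0)), (176, array([25., 69.]), np.float64(3.0)), (180, array([26., 65.]), np.float64(5.0)), (184, array([26., 61.]), np.float64(4.0)), (188, array([25., 58.]), np.float64(3.0)), (192, array([25., 54.]), np.float64(4.0))] [(314, array([ 25., -62.]), np.float64(3.0)), (318, array([ 25., -66.]), np.float64(3.0)), (322, array([ 26., -69.]), np.float64(8.0)), (326, array([ 29., -68.]), np.float64(23.0)), (330, array([ 31., -69.]), np.float64(36.0)), (334, array([ 33., -70.]), np.float64(45.0)), (338, array([ 33., -72.]), np.float64(47.0)), (342, array([ 35., -73.]), np.float64(54.0)), (346, array([ 25., -94.]), np.float64(-0.0)), (350, array([ 24., -98.]), np.float64(-1.0)), (354, array([  25., -101.]), np.float64(-0.0))]
grip (1603, 3) [584.74783613 275.42592231  78.00087801] [644.58333421 298.3058553   82.28830207] ((614.3959350585938, 286.8700866699219), (59.68536376953125, 14.913249015808105), 9.80853271484375)
```

The compartment frame is confirmed. I'll lower, release and rise.

```bash
python3 -m pendant '[[0.2,0,0,-1,0,0,0],[0.2,0,0,-1,0,0,0],[0.2,0,0,-1,0,0,0],[0.2,0,0,-0.4,0,0,0],[0.2,0,0,-0.2,0,0,0],[0.2,0,0,0,0,0,0],[0.6,0,0,0,0,0,0],[0.6,0,0,0,0,0,0],[0.6,0,0,0,0,0,0],[0.6,0,0,0,0,0,0]]' 30
python3 -m pendant '[[0.6,0,0,0,0,0,0],[0.6,0,0,0.4,0,0,0],[0.6,0,0,0.8,0,0,0],[0.6,0,0,1,0,0,0],[0.6,0,0,1,0,0,0],[0.6,0,0,1,0,0,0],[0.6,0,0,1,0,0,0],[0.6,0,0,0,0,0,0],[0.6,0,0,0,0,0,0],[0.6,0,0,0,0,0,0]]' 30
python3 - <<'E'
from h import *
print(ctrl.observe()['tool_pos']);s=snap('wrist','pics/w3.png');snap('scene','pics/s3.png')
E
```

```text
time_s: 9.0
tool_pos: [638.3, 145.1, 12.4]
tcp_rot: [0.0, 0.996, 0.088, 0.0]
force: [0.4, -0.1, -0.7]
gripper_width: 0.6
time_s: 10.25
tool_pos: [637.8, 145.0, 141.3]
tcp_rot: [0.0, 0.996, 0.088, -0.001]
force: [-0.4, -0.1, 0.1]
gripper_width: 0.601
[637.78072416 144.99905655 141.30986609]
```

View pics/w3.png

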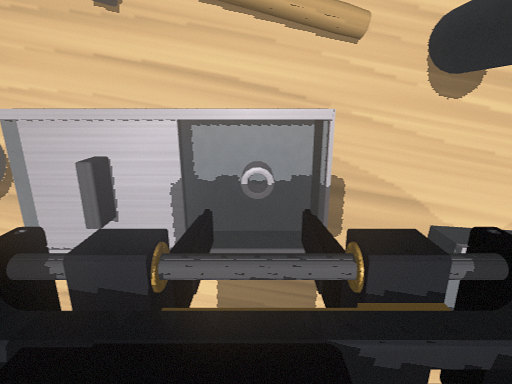

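View pics/s3.png

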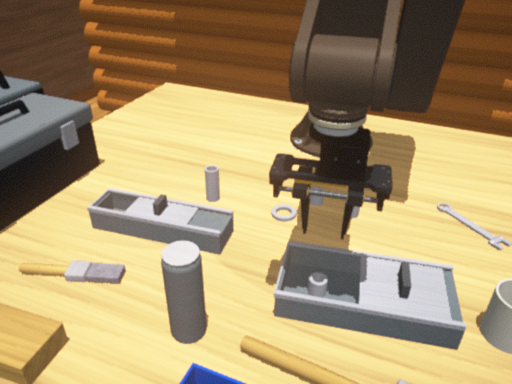

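The bushing stands in the compartment, at wrist (257,180). Next is the grip at about (613.5,285.5).

```bash
python3 -m pendant '[[0.6,-0.2,1,0,0,0,0],[0.6,-0.2,1,0,0,0,0],[0.6,-0.2,1,0,0,0,0],[0.6,-0.2,1,0,0,0,0],[0.6,-0.2,1,0,0,0,0],[0.6,0,0.6,0,0,0,0],[0.6,0,0,-1,0,0,0],[0.6,0,0,-1,0,0,0],[0.6,0,0,-0.6,0,0,0],[0.6,0,0,0,0,0,0]]' 30
python3 - <<'E'
from h import *
snap('wrist','pics/w4.png')
E
```

```text
time_s: 11.6
tool_pos: [613.0, 284.7, 76.1]
tcp_rot: [0.0, 0.996, 0.088, -0.001]
force: [0.5, -0.5, 1.2]
gripper_width: 0.6
```

View pics/w4.png

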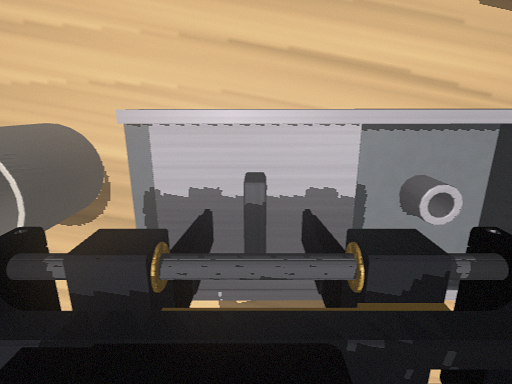

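The grip at (255,215) is centred between the fingers. I'll descend 20 mm and grasp it.

```bash
python3 -m pendant '[[0.6,0,0,-0.5,0,0,0],[0.6,0,0,-0.3,0,0,0],[0,0,0,0,0,0,0],[0,0,0,0,0,0,0],[0,0,0,0,0,0,0],[0,0,0,0,0,0,0],[0,0,0,0,0,0,0],[0,0,0,0,0,0,0],[0,0,0,0,0,0,0],[0,0,0,0,0,0,0]]' 30
```

```text
time_s: 12.9
tool_pos: [613.2, 285.2, 57.3]
tcp_rot: [-0.0, 0.996, 0.088, 0.0]
force: [-0.5, 0.2, 2.8]
gripper_width: 0.145
```

```bash
python3 -m pendant '[[0,0.07,-0.4,0,0,0,0],[0,0.14,-0.8,0,0,0,0],[0,0.14,-0.8,0,0,0,0],[0,0.14,-0.8,0,0,0,0],[0,0.14,-0.8,0,0,0,0],[0,0.14,-0.8,0,0,0,0],[0,0.07,-0.4,0,0,0,0],[0,0,0,0,0,0,0],[0,0,0,0,0,0,0],[0,0,0,0,0,0,0]]' 30
```

```text
time_s: 14.15
tool_pos: [634.6, 165.0, 57.3]
tcp_rot: [0.0, 0.996, 0.088, 0.001]
force: [5.5, -2.1, 3.4]
gripper_width: 0.144
```

```bash
python3 -m pendant '[[0,0.02,-0.12,0,0,0,0],[0,0.02,-0.12,0,0,0,0],[0,0.01,-0.08,0,0,0,0],[0,0.01,-0.08,0,0,0,0],[0,0,0,0,0,0,0],[0,0,0,0,0,0,0],[0,0,0,0,0,0,0],[0,0,0,0,0,0,0],[0,0,0,0,0,0,0],[0,0,0,0,0,0,0]]' 30
```

```text
time_s: 15.4
tool_pos: [636.3, 155.6, 57.3]
tcp_rot: [0.0, 0.996, 0.088, 0.001]
force: [6.6, 1.8, 1.7]
gripper_width: 0.15
```

```bash
python3 - <<'E'
from h import *
o=ctrl.observe();print(o['tool_pos'],o['force'])
snap('scene','pics/s5.png')
E
```

```text
[636.32427773 155.62734489  57.32061233] [6.62683499 1.83095924 1.74665814]
```

View pics/s5.png

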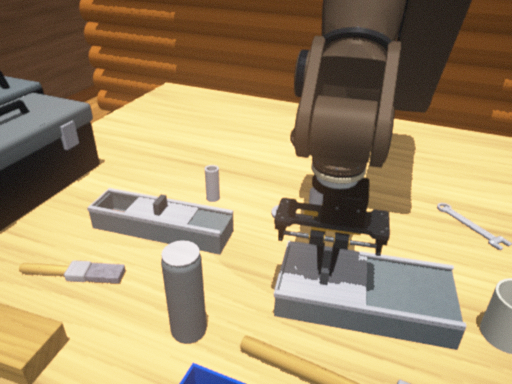

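The scene shows the cover over the compartment. I'll press on gently until it meets the stop.

```bash
python3 -m pendant '[[0,0.01,-0.06,0,0,0,0],[0,0.01,-0.06,0,0,0,0],[0,0,0,0,0,0,0],[0,0,0,0,0,0,0],[0,0,0,0,0,0,0],[0,0,0,0,0,0,0],[0,0,0,0,0,0,0],[0,0,0,0,0,0,0],[0,0,0,0,0,0,0],[0,0,0,0,0,0,0]]' 30
```

```text
time_s: 16.7
tool_pos: [636.4, 155.2, 57.3]
tcp_rot: [-0.001, 0.996, 0.088, 0.001]
force: [5.7, 18.0, 1.3]
gripper_width: 0.148
```

The cover has met the stop: 18 N, with hardly any motion. I'll ease off, open and rise straight up.

```bash
python3 -m pendant '[[0,-0.01,0.08,0,0,0,0],[0.5,0,0,0,0,0,0],[0.5,0,0,0,0,0,0],[0.5,0,0,0,0,0,0],[0.5,0,0,0,0,0,0],[0.5,0,0,0.5,0,0,0],[0.5,0,0,1,0,0,0],[0.5,0,0,1,0,0,0],[0.5,0,0,1,0,0,0],[0.5,0,0,1,0,0,0]]' 30
python3 -m pendant '[[0.5,-1,0,1,0,0,0],[0.5,-1,0,1,0,0,0],[0.5,-1,0,0,0,0,0],[0.5,-1,0,0,0,0,0],[0.5,-1,0,0,0,0,0],[0.5,-1,0,0,0,0,0],[0.5,0,0,0,0,0,0],[0.5,0,0,0,0,0,0],[0.5,0,0,0,0,0,0],[0.5,0,0,0,0,0,0]]' 30
python3 - <<'E'
from h import *
snap('scene','pics/s6.png');s=snap('wrist','pics/w6.png');P=s['P'];z=P[:,:,2]
k=P[(z>76)&(z<86)&(P[:,:,0]>590)&(P[:,:,0]<690)];print('grip',len(k),cv2.minAreaRect(k[:,:2].astype(np.float32)),ctrl.observe()['force'])
E
```

```text
time_s: 17.95
tool_pos: [635.9, 154.0, 171.5]
tcp_rot: [0.0, 0.996, 0.088, 0.0]
force: [0.2, 0.3, -0.6]
gripper_width: 0.499
time_s: 19.2
tool_pos: [486.4, 154.0, 219.5]
tcp_rot: [0.0, 0.996, 0.088, -0.0]
force: [0.1, -0.0, -0.0]
gripper_width: 0.5
grip 1126 ((611.3158569335938, 286.46136474609375), (54.20940399169922, 279.7109680175781), 9.952922821044922) [ 0.3228178  -0.26359656  0.06609325]
```

View pics/w6.png

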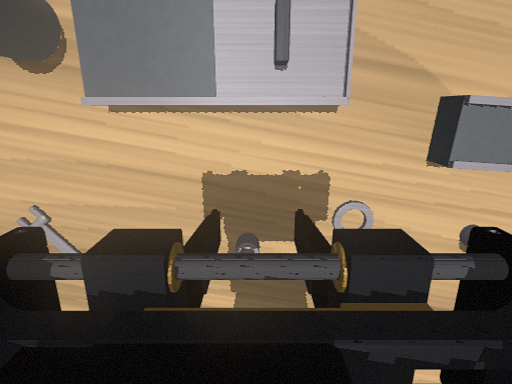

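View pics/s6.png

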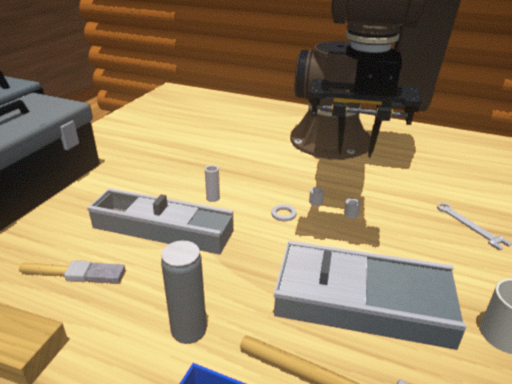

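The cover sits against the end stop, with no gap between it and the end rim in wrist (285–350, 0–100). The robot is clear and the other parts have not moved. The grip fit in that last script is invalid because mug points got into it. I'll rely on the pictures and the 18 N stop contact.

```bash
python3 -c "
from workcell import ctrl
print(ctrl.close_job())"
```

```text
the job is handed in; nothing more can be done
None
```

I put the bushing farthest from the base (462 mm, against 392 and 353 mm for its look-alikes) upright near the centre of the wide tray's compartment. I then slid the cover shut by its grip, let go and backed the arm away. The job was handed in at about 19 s of the 45 s allowed; no verdict is reported.

- **Bushing:** the wrist and scene pictures showed it standing in the compartment before I closed the cover. I could not see it after that.
- **Cover:** it met its stop at 18 N with the grip at about (636, 155) mm, within about 1 mm of the measured compartment centre. The last pictures show no gap at the end.
- **Robot:** it was clear of everything, with the force reading near zero.
- **Failed check:** a final automatic fit of the grip position was spoiled by points from the mug, so I did not use it.

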